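# Fit a retaining ring to a tripod-head spindle

## Robot

A 6-joint arm with a two-finger parallel gripper is mounted at the origin on the work surface. World frame = base frame: x ahead of the robot, y to its left, z up, the work surface at z = 0. Lengths are in m, angles in rad, forces in N, time in s.
With the tool pointing down it reaches from about 0.35 to 0.925 m from the base axis. Payload 6.4 kg.
Tool frame: the origin (TCP) lies midway between the tips of the shut fingers; the grasp point (between the pads) lies bot.grasp_offset behind it (bot.grasp_offset is the distance from the TCP to the grasp point, in m); z points along the fingers, y is the line along which they close (so a half turn about z gives the same grasp; the last joint's range is limited). The gripper opens to 94 mm and grips with 3 to 60 N. Pads are 16 mm wide; open, the fingers measure 119 mm over their backs; the gripper's body (75 mm by 177 mm) begins 78 mm behind the grasp point.
Start: joints at [-1.328, 0.245, 1.558, -0, 1.339, -0.174], TCP at [0.263, -0.594, 0.205] pointing down, gripper open.
Joint ranges: [-3.13, 3.13], [-1.02, 2.26], [0.13, 2.54], [-0.95, 4.09], [0.21, 2.88], [-2.74, 2.74]. Speed limits (rad/s): [2.57, 2.57, 3.14, 3.14, 3.14, 3.14].

## Interface

Orientations are given as [roll, pitch, yaw] about the fixed x, y, z axes, in that order (R = Rz(yaw) Ry(pitch) Rx(roll)).
In Python, from station import bot gives the robot as it stands.
- The arm moves only by the tool step_arm, never from a script. Its argument "plan" is a list of rows, each a list of 4 numbers: the shift along the tool's x, y, z each as a share of 0.25 m, from -1 to 1, then the turn about the tool's z as a share of 45 degrees, from -1 to 1. In form: [[dx, dy, dz, twist], ...]. A call has 1 to 20 rows; each row is the pose to reach, as a shift and turn from the pose commanded when the call began, along the tool's axes at that moment; what a row does not reach only later rows make up. A row lasts 1/8 s, in which the tool goes at most 62.5 mm and 10.7 degrees, less where a joint would pass 70% of its speed; a pose out of reach is approached as far as the arm can. A call with a number of a shift or a turn outside -1 to 1 is refused whole. A call with a gripper value outside its range is refused whole. "grip" is the opening, from 0 (shut) to 1 (fully open), set as the call begins (left out, the last holds). The fingers move at their own pace and stop on an object; the grip force is fixed at half the most. Time passes only in rows, so rows that repeat a pose let the fingers close. It gives the time, the measured TCP pose, the force, the opening and the grip force at its end, in the units of the state.
- bot.sense(): the state, without advancing time (a new reading comes with each control period).
- bot.grab_frame(name): name is "scene" or "top"; returns a dict with "pixels" (480x640x3 uint8, red, green, blue), "K" (3x3 intrinsics, pixels), "k1" (the pictures are not rectified: a ray, as slopes to the right and down, at radius r is drawn at 1 + k1 r^2 times it, then the intrinsics apply), "pose" (4x4, takes a point from camera to world coordinates). Camera axes: x right, y down, z forward; pixel columns grow to the right and rows downward; lengths in m; the calibration is good to about 2 mm. A picture is of the moment at which its call begins. There is no depth.
- bot.finish_job(): hands the job in; it is judged then, once.
The state is a dict: "time_s": time; "joint_pos": joint angles; "joint_velocities": joint speeds; "effort": joint torques, N m; "ee_pos": TCP position; "eef_rot": TCP orientation; "wrist_force": force on the tool from outside, world axes, zero at the start; "torque": the same for the moment, N m; "gripper_width": finger opening in m; "gripper_force": force on a finger pad.
Only numpy, scipy, OpenCV 4.12 (cv2) and the standard library are available. Lean on these libraries where they do the work, as an engineer would, in place of code of your own. Each camera call takes 0.05 s, during which the arm holds its last target. There are 200 camera calls.

## Task

Wake the spindle jig by pressing its keys fully down one at a time: green, then white, then blue. Then lift the red-handled circlip pliers out of their rack, squeeze the handles so that the copper retaining ring on the tips is fully spread, and lower it level over the top of the upright spindle until it surrounds the dark groove just above the brass washer, without leaning on the spindle or the washer. Finish while still holding the pliers squeezed, with the ring held spread around the groove; leave everything else on the bench where it is.

Things in the scene. Friction and masses are not known exactly. Their poses are not given: they have to be found in the camera images.
- pliers: Red-handled circlip pliers, 145 mm long, 200 g, upright, tips down. Origin: underside centre of the steel cross-bar (76 mm in y, 10 in x, 8 in z) that hangs on the rack's posts; they lift straight up out of it. z up, y the line of squeezing, x towards the ring. Handles 14 mm wide (x), 8 thick (y), from 31 to 81 mm above the origin. Squeezing them spreads the ring, which cannot come off the tips.
- spread (a joint): How far the pliers are squeezed: 0 relaxed, 0.13 rad at the stop (ring fully spread). A spring resists, about 5 N on each handle at the stop, and closes them again. Only spread does the ring pass over the spindle.
- ring_center (a point): Centre of the copper ring, at half its thickness: 17.6 mm to +x of the pliers' origin, 61 mm below it. Ring 3 mm thick, level when the pliers are upright; fully spread 36 mm outside and 30 mm inside, relaxed only about 22 mm inside (y). Its two lugs sit on the plier tips, its closed back points to +x.
- handle_mid (a point): Midway between the handles, 54 mm above the pliers' origin: the place to grip, from above, closing along their y. Outer faces here about 50 mm apart relaxed (58 at the tops), 36 mm apart and vertical when fully squeezed.
- rack: Fixed pliers rack: wooden foot 100 x 110 mm, two dark steel posts, tops (where the cross-bar rests) 95 mm above the table, with 6 mm lips round the bar. Origin at table height straight below the pliers' origin; axes as the pliers' at the start.
- jig: Fixed spindle jig: blue base 100 x 100 x 14 mm, black round housing 64 mm across up to 45 mm, brass washer 44 mm across with its top at 48 mm, dark groove (21 mm across) from 48 to 54 mm, above it the bright spindle end, 25 mm across, top at 72 mm. Origin at the base's underside on the spindle's axis, z up.
- groove (a point): Centre of the groove on the spindle's axis, 51 mm above the table, 3 mm above the washer and 21 mm below the spindle's top.
- panel: Fixed grey key panel of the jig, 70 x 170 x 20 mm, with three round keys in a row along its y, 50 mm apart, in any order of colour. Origin at the centre of its underside.
- key_green_top (a point): Centre of the top face of the green key, a round cap 22 mm across that is pressed straight down.
- key_green (a joint): Travel of the green key: 0 up, 0.006 m fully down; springs back; about 4 N holds it fully down.
- key_white_top (a point): Centre of the top face of the white key, a round cap 22 mm across that is pressed straight down.
- key_white (a joint): Travel of the white key: 0 up, 0.006 m fully down; springs back; about 4 N holds it fully down.
- key_blue_top (a point): Centre of the top face of the blue key, a round cap 22 mm across that is pressed straight down.
- key_blue (a joint): Travel of the blue key: 0 up, 0.006 m fully down; springs back; about 4 N holds it fully down.
- film_can: Bystander, to be left alone: black film can, upright cylinder 31 mm across, 50 mm tall. Origin at its underside's centre.
- lens: Bystander, to be left alone: dark camera lens standing upright, 58 mm across, 46 mm tall. Origin at its underside's centre.
- filter_ring: Bystander, to be left alone: flat aluminium filter ring, 52 mm across, 7 mm thick. Origin at its underside's centre.
- screw_tray: Bystander, to be left alone: open aluminium tray 100 x 80 x 18 mm. Origin at its underside's centre.
- driver: Bystander, to be left alone: blue-handled screwdriver, 170 mm long, lying on the table. Origin at its underside's centre.
- oil_jar: Bystander, to be left alone: amber jar with green lid, 44 mm across, 60 mm tall. Origin at its underside's centre.
- lens_cap: Bystander, to be left alone: green lens cap, disc 60 mm across, 9 mm thick. Origin at its underside's centre.
Mind the look-alikes: they are no part of the job. What is shaped like the pliers but purple is not meant.

How it is judged:
By the outcome, as a careful person would: the job done as asked, in the order asked, and still so for the second after the job is handed in, while the arm keeps its last pose, push and grip.
It also fails if it takes over 59 s, if anything falls off the work surface, if the arm or the gripper's body presses on something with over 40 N, if the wrist force passes 120 N, or if a joint passes its speed limit or range.

## Working session

There is one attempt and no reset: what is moved stays moved. The work goes in short steps, Python scripts to look and compute and a tool call to move; the robot and the scene stay as the last step left them, time stands still between calls to the robot, and variables do not carry over. Pictures are saved under pics/ and viewed, at most 10 in all, crops included, and the job is handed in when it is done.

Besides the shell and the picture viewer there is one more tool, called after "Emit:" as name(argument=value, ...), one argument or row to a line, values as JSON. step_arm: Moves the arm, as the interface text tells. Shift numbers are shares of 0.25 m and turn numbers shares of 45 degrees, none past 1 either way. Its arguments: {"type":"object","properties":{"plan":{"type":"array"},"grip":{"type":"number"}},"required":["plan"]}

```bash
mkdir -p pics; cat > h.py <<'E'
import numpy as np, cv2
from station import bot
def ray(f,u,v):
    K=np.array(f["K"]);p=cv2.undistortPoints(np.array([[[u,v]]],float),K,np.array([f["k1"],0,0,0.]))[0,0]
    T=np.array(f["pose"]);return T[:3,3],T[:3,:3]@np.array([p[0],p[1],1])
def atz(f,u,v,z):
    o,d=ray(f,u,v);return o+d*(z-o[2])/d[2]
def tri(f1,p1,f2,p2):
    A=[];b=[]
    for f,p in((f1,p1),(f2,p2)):
        o,d=ray(f,*p);d=d/np.linalg.norm(d);M=np.eye(3)-np.outer(d,d);A.append(M);b.append(M@o)
    x=np.linalg.lstsq(np.vstack(A),np.hstack(b),rcond=None)[0];return x
def proj(f,P):
    T=np.linalg.inv(np.array(f["pose"]));P=np.atleast_2d(np.array(P,float))
    return cv2.projectPoints(P,cv2.Rodrigues(T[:3,:3])[0],T[:3,3],np.array(f["K"]),np.array([f["k1"],0,0,0.]))[0][:,0]
def save(n,im,box=None,s=1):
    if box: im=im[box[1]:box[3],box[0]:box[2]]
    cv2.imwrite("pics/"+n,cv2.cvtColor(cv2.resize(im,None,fx=s,fy=s,interpolation=cv2.INTER_CUBIC),cv2.COLOR_RGB2BGR))
E
python3 - <<'E'
from h import *
for n in("scene","top"):
    f=bot.grab_frame(n);save(n+"0.png",f["pixels"]);print(n,np.round(f["K"],1).tolist(),f["k1"],np.round(f["pose"],3).tolist())
    np.save(n+"0.npy",f,allow_pickle=True)
s=bot.sense();print(s,bot.grasp_offset)
E
```

```text
scene [[450.3, 0.0, 323.7], [0.0, 450.3, 241.9], [0.0, 0.0, 1.0]] -0.017176269602747048 [[-0.858, 0.416, -0.3, 0.789], [0.513, 0.691, -0.509, 0.494], [-0.005, -0.591, -0.807, 0.814], [0.0, 0.0, 0.0, 1.0]]
top [[494.9, 0.0, 327.2], [0.0, 494.9, 245.4], [0.0, 0.0, 1.0]] -0.03289755703841285 [[0.002, -0.995, 0.099, 0.412], [-1.0, -0.0, 0.016, 0.025], [-0.016, -0.099, -0.995, 1.373], [0.0, 0.0, 0.0, 1.0]]
{'time_s': 0.1, 'joint_pos': array([-1.32809570e+00,  2.45723435e-01,  1.55884219e+00, -1.04488837e-05,
        1.33869058e+00, -1.74080842e-01]), 'joint_velocities': array([ 0.00018512, -0.00040667, -0.00109008,  0.00162554,  0.00365105,
       -0.00093283]), 'effort': array([ 1.58662006e-04, -4.16918135e+01, -3.15525484e+01,  6.86479546e-02,
        3.10086028e-02, -4.78541801e-05]), 'ee_pos': array([ 0.26302052, -0.59384128,  0.20449569]), 'eef_rot': array([-3.13995249e+00, -2.78120302e-04,  4.16783651e-01]), 'wrist_force': array([0.54199272, 0.2949393 , 0.05099   ]), 'torque': array([ 0.02510503, -0.07311357,  0.02683771]), 'gripper_force': 0.0, 'gripper_width': 0.09422759371508717} 0.0188
```

View pics/scene0.png

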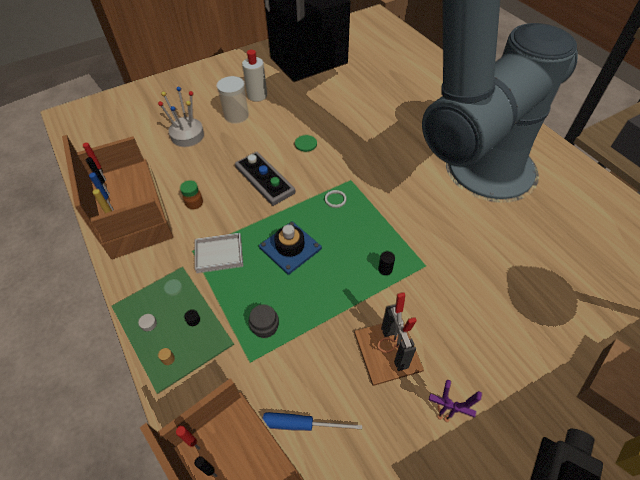

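View pics/top0.png

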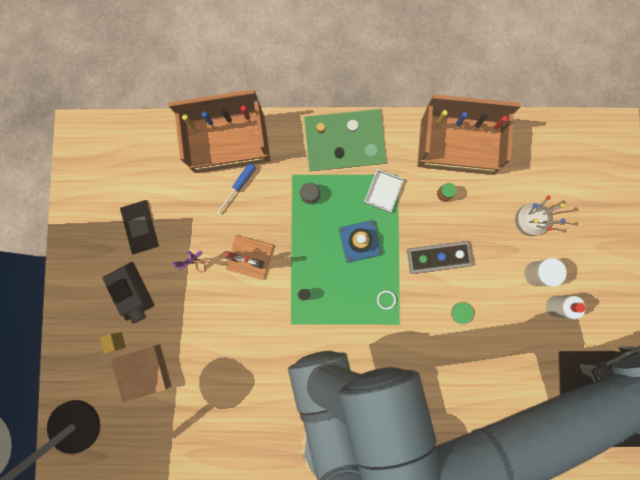

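The scene view shows the jig at (290,243) and the panel at (265,177), with keys white (252,159), blue (263,170) and green (275,182). Two things look like pliers. The red-handled pair stands in the wooden rack, scene (398,335) and top (248,257). The purple one, scene (455,402) and top (188,260), is the look-alike. The red pair in the rack fits the description, and I'll confirm it in an enlarged crop.

```bash
python3 - <<'E'
from h import *
S=np.load("scene0.npy",allow_pickle=True).item();T=np.load("top0.npy",allow_pickle=True).item()
def c(f,x,y,w,h,s): return cv2.resize(f["pixels"][y:y+h,x:x+w],None,fx=s,fy=s,interpolation=cv2.INTER_CUBIC)
a=c(S,350,285,80,60*0+100,5) #400x500
b=np.vstack([c(T,220,230,57,36,7)[:250,:399],c(T,335,215,57,36,7)[:250,:399]])
save("crop1.png",np.hstack([a,b]))
# key centroids
for f,n,b in((S,"S",(225,145,300,205)),(T,"T",(405,238,476,276))):
    im=f["pixels"][b[1]:b[3],b[0]:b[2]];h=cv2.cvtColor(im,cv2.COLOR_RGB2HSV)
    for k,lo,hi in(("g",(50,120,40),(75,255,255)),("b",(100,120,60),(125,255,255)),("w",(0,0,170),(180,60,255))):
        m=cv2.inRange(h,lo,hi);l,lab,st,ce=cv2.connectedComponentsWithStats(m)
        print(n,k,[(st[i].tolist(),(ce[i]+b[:2]).round(1).tolist()) for i in range(1,l) if st[i,4]>25])
E
```

```text
S g [([45, 32, 10, 9, 71], [274.6, 181.0])]
S b [([34, 20, 9, 10, 67], [262.9, 169.2])]
S w []
T g []
T b [([33, 15, 7, 7, 41], [441.0, 256.2])]
T w [([51, 13, 8, 7, 48], [459.4, 253.9])]
```

View pics/crop1.png

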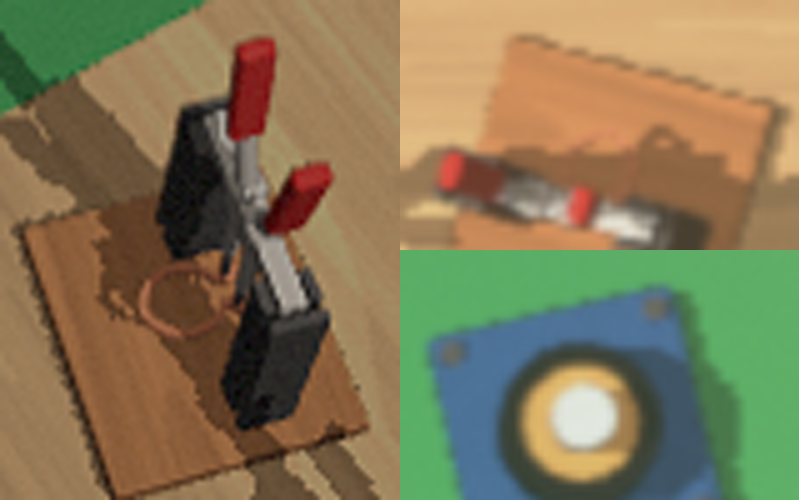

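The crop confirms it: the red-handled pliers hang upright in the rack, with the copper ring at scene (387,345). The spindle's bright top is at top view (361,239).

```bash
python3 - <<'E'
from h import *
S=np.load("scene0.npy",allow_pickle=True).item();T=np.load("top0.npy",allow_pickle=True).item()
def blobs(f,b,cond,mn=15):
    im=f["pixels"][b[1]:b[3],b[0]:b[2]].astype(int);m=cond(im[...,0],im[...,1],im[...,2]).astype(np.uint8)
    l,lab,st,ce=cv2.connectedComponentsWithStats(m);return [(st[i].tolist(),(ce[i]+b[:2]).round(2).tolist()) for i in range(1,l) if st[i,4]>mn]
wt=lambda r,g,b:(r>150)&(abs(r-b)<40)
print("Sw",blobs(S,(244,150,260,168),wt),"Tg",blobs(T,(412,250,432,268),lambda r,g,b:(g>1.3*r)&(g>1.2*b)&(g>50)))
print("S sp",blobs(S,(275,220,305,250),wt),"T sp",blobs(T,(345,225,377,252),wt))
red=lambda r,g,b:(r>110)&(g<60)&(b<60)
print("S red",blobs(S,(380,285,430,335),red),"T red",blobs(T,(218,240,262,275),red,6))
print(atz(S,252,159,.028),atz(T,459.4,253.9,.028))
print("g",tri(S,(274.6,181),T,(423,258.5)),"b",tri(S,(262.9,169.2),T,(441,256.2)))
print("handles",tri(S,(401.6,293.5),T,(245.7,259.3)),tri(S,(413.6,319),T,(227.4,253.6)))
print("spindle",atz(T,361.1,238.6,.072))
print("foot",[atz(S,u,v,.012)[:2].round(3) for u,v in((354.4,330.6),(373.6,384.6),(423.6,370.6))],[atz(T,u,v,.012)[:2].round(3) for u,v in((235.7,235.4),(274.3,245))])
E
```

```text
Sw [([4, 4, 8, 7, 39], [251.46, 157.21])] Tg [([7, 5, 8, 8, 55], [422.67, 258.56])]
S sp [([8, 5, 11, 9, 72], [287.83, 229.06])] T sp [([12, 9, 9, 10, 63], [360.95, 238.56])]
S red [([16, 8, 9, 20, 122], [400.4, 301.98]), ([28, 33, 8, 6, 35], [411.86, 320.23])] T red []
[ 0.51819824 -0.31541492  0.028     ] [ 0.52258281 -0.31331505  0.028     ]
g [ 0.50831405 -0.21191673  0.03603086] b [ 0.5147529  -0.26063487  0.03713049]
handles [0.49622144 0.24382222 0.17340879] [0.50907825 0.28978049 0.17455297]
spindle [ 0.55944193 -0.04369792  0.072     ]
foot [array([0.548, 0.201]), array([0.576, 0.307]), array([0.484, 0.332])] [array([0.575, 0.301]), array([0.548, 0.193])]
```

```bash
cat >> h.py <<'E'
def go(P,yaw=None,base=None):
    s=bot.sense();p=np.array(s["ee_pos"]);r=s["eef_rot"]
    from scipy.spatial.transform import Rotation as R
    d=R.from_euler("xyz",r).as_matrix().T@(np.array(P)-p)
    tw=0 if yaw is None else -((yaw-np.degrees(r[2])+180)%360-180)/45
    print("row",(d/.25).round(4).tolist(),"twist",round(tw,4),"from",p.round(4),np.degrees(r).round(2),"t",s["time_s"])
E
python3 - <<'E'
from h import *
S=np.load("scene0.npy",allow_pickle=True).item();T=np.load("top0.npy",allow_pickle=True).item()
print("g",tri(S,(274.6,181),T,(422.67,258.56)),"w",tri(S,(251.46,157.21),T,(459.4,253.9)))
print(tri(S,(287.83,229.06),T,(360.95,238.56)))
go((.5085,-.2125,.06),-15)
E
```

```text
g [ 0.50835042 -0.21104793  0.03677845] w [ 0.52111927 -0.3100456   0.03984854]
[ 0.5594203  -0.04317517  0.06949484]
row [1.5152, -0.9963, 0.58] twist 0.864 from [ 0.263  -0.5938  0.2045] [-1.7991e+02 -2.0000e-02  2.3880e+01] t 0.1
```

Emit:
step_arm(
  plan=[
    [0.25, -0.17, 0, 0.2],
    [0.5, -0.33, 0, 0.43],
    [0.75, -0.5, 0, 0.65],
    [1, -0.66, 0, 0.864],
    [1, -0.66, 0, 0.864],
    [1, -0.66, 0, 0.864],
  ],
  grip=0,
)

```text
time_s: 0.85
ee_pos: [0.426, -0.3396, 0.205]
eef_rot: [-3.141, 0.001, -0.257]
wrist_force: [0.8, 0.0, -1.4]
gripper_width: 0.0376
gripper_force: 0.0
```

```bash
python3 - <<'E'
from h import *
go((.5085,-.2118,.055),-15)
E
```

```text
row [0.1894, -0.578, 0.6004] twist 0.0061 from [ 0.426  -0.3396  0.205 ] [-1.7996e+02  4.0000e-02 -1.4730e+01] t 0.85
```

Emit:
step_arm(
  plan=[
    [0.1, -0.2, 0.2, 0.006],
    [0.19, -0.4, 0.4, 0.006],
    [0.19, -0.578, 0.55, 0.006],
    [0.19, -0.578, 0.6, 0.006],
    [0.19, -0.578, 0.6, 0.006],
    [0.19, -0.578, 0.6, 0.006],
  ],
)

```text
time_s: 1.6
ee_pos: [0.5087, -0.2168, 0.0566]
eef_rot: [3.141, -0.002, -0.268]
wrist_force: [0.7, 0.3, -0.3]
gripper_width: 0.0003
gripper_force: 0.0
```

```bash
python3 - <<'E'
from h import *
f=bot.grab_frame("scene");save("s1.png",f["pixels"],(215,120,335,210),6)
g=bot.grab_frame("top");
go((.5085,-.2118,.045),-15); print(bot.sense()["wrist_force"],bot.sense()["gripper_width"])
E
```

```text
row [-0.0074, -0.0195, 0.0487] twist -0.0081 from [ 0.509  -0.217   0.0572] [ 1.7993e+02 -1.7000e-01 -1.5360e+01] t 1.7
[ 0.24165059 -0.09347868  0.05711273] 0.0006009002935547151
```

View pics/s1.png

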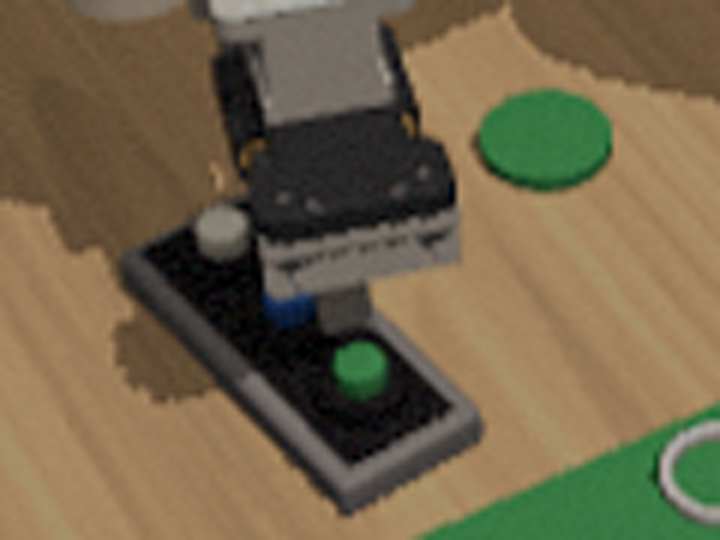

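The gripper hovers above the green key, about 5 mm short in y. I'll correct that and then come down gently.

Emit:
step_arm(
  plan=[
    [-0.006, -0.02, 0.02, 0],
    [-0.006, -0.02, 0.05, 0],
    [-0.006, -0.02, 0.07, 0],
    [-0.006, -0.02, 0.07, 0],
  ],
)

```text
time_s: 2.2
ee_pos: [0.5081, -0.2098, 0.0379]
eef_rot: [-3.142, 0.0, -0.266]
wrist_force: [-0.2, 0.3, 2.7]
gripper_width: 0.0003
gripper_force: 1.5
```

```bash
python3 - <<'E'
from h import *
f=bot.grab_frame("scene");save("s2.png",f["pixels"],(235,135,315,205),8)
go((.5085,-.2118,.035),-15); print(bot.sense()["wrist_force"])
E
```

```text
row [0.0036, 0.0071, 0.0123] twist -0.0058 from [ 0.5081 -0.2098  0.0381] [ 1.800e+02  2.000e-02 -1.526e+01] t 2.25
[-0.68060623  0.25020763  2.77839558]
```

Emit:
step_arm(
  plan=[
    [0, 0.006, 0.01, 0],
    [0, 0.006, 0.02, 0],
    [0, 0.006, 0.022, 0],
    [0, 0.006, 0.022, 0],
  ],
)

```text
time_s: 2.75
ee_pos: [0.5083, -0.2107, 0.0357]
eef_rot: [-3.14, 0.001, -0.266]
wrist_force: [-9.0, 8.4, 26.1]
gripper_width: 0.0005
gripper_force: 13.0
```

Emit:
step_arm(
  plan=[
    [0, 0, -0.06, 0],
    [0, 0, -0.1, 0],
    [0.08, 0.19, -0.1, 0],
    [0.153, 0.37, -0.1, 0],
    [0.153, 0.37, -0.1, 0],
    [0.153, 0.37, -0.06, 0],
    [0.153, 0.37, -0.03, 0],
    [0.153, 0.37, -0.015, 0],
    [0.153, 0.37, -0.004, 0],
    [0.153, 0.37, -0.004, 0],
    [0.153, 0.37, -0.004, 0],
  ],
)

```text
time_s: 4.12
ee_pos: [0.5198, -0.3093, 0.0359]
eef_rot: [-3.14, 0.004, -0.265]
wrist_force: [-9.1, 6.0, 20.3]
gripper_width: 0.0004
gripper_force: 9.9
```

```bash
python3 - <<'E'
from h import *
go((.521,-.3099,.0357),-15); print(bot.sense()["wrist_force"])
E
```

```text
row [0.0053, 0.0011, 0.0008] twist -0.0041 from [ 0.5198 -0.3093  0.0359] [-179.93    0.2   -15.18] t 4.125
[-9.05958415  6.02485794 20.3400498 ]
```

Emit:
step_arm(
  plan=[
    [0, 0, -0.06, 0],
    [0, 0, -0.1, 0],
    [-0.076, -0.185, -0.1, 0],
    [-0.076, -0.185, -0.1, 0],
    [-0.076, -0.185, -0.06, 0],
    [-0.076, -0.185, -0.03, 0],
    [-0.076, -0.185, -0.015, 0],
    [-0.076, -0.185, 0, 0],
    [-0.076, -0.185, 0, 0],
    [-0.076, -0.185, 0, 0],
  ],
)

```text
time_s: 5.38
ee_pos: [0.5143, -0.2616, 0.0359]
eef_rot: [3.141, 0.001, -0.266]
wrist_force: [-7.8, 4.0, 17.9]
gripper_width: 0.0002
gripper_force: 9.1
```

```bash
python3 - <<'E'
from h import *
go((.5147,-.2607,.0357),-15); print(bot.sense()["wrist_force"])
E
```

```text
row [0.0006, -0.0039, 0.001] twist -0.006 from [ 0.5143 -0.2616  0.0359] [ 1.7999e+02  7.0000e-02 -1.5270e+01] t 5.375
[-7.7674473   3.99133159 17.93696954]
```

All three keys bottomed out in the right order: green, white, blue. Next are the pliers.

Emit:
step_arm(
  plan=[
    [0, 0, -0.2, 0],
    [0, 0, -0.42, 0],
    [-0.05, -0.15, -0.64, 0],
    [-0.11, -0.35, -0.74, 0],
    [-0.18, -0.6, -0.74, 0],
    [-0.24, -0.8, -0.74, 0],
    [-0.3, -1, -0.74, 0],
    [-0.3, -1, -0.74, 0],
  ],
  grip=1,
)

```text
time_s: 6.38
ee_pos: [0.5072, 0.0023, 0.2182]
eef_rot: [-3.142, 0.0, -0.262]
wrist_force: [0.4, -0.5, -0.4]
gripper_width: 0.077
gripper_force: 0.0
```

Emit:
step_arm(
  plan=[
    [-0.07, -0.24, 0, 0],
    [-0.14, -0.48, 0, 0],
    [-0.22, -0.72, 0, 0],
    [-0.3, -0.9, 0, 0],
    [-0.3, -0.95, 0, 0],
    [-0.3, -0.95, 0, 0],
    [-0.3, -0.95, 0, 0],
  ],
)

```text
time_s: 7.25
ee_pos: [0.4984, 0.2472, 0.2183]
eef_rot: [3.141, 0.0, -0.269]
wrist_force: [-0.1, -0.0, 0.2]
gripper_width: 0.0937
gripper_force: 0.0
```

```bash
python3 - <<'E'
from h import *
go((.503,.267,.20),-15)
f=bot.grab_frame("scene");g=bot.grab_frame("top")
T=np.load("top0.npy",allow_pickle=True).item();S=np.load("scene0.npy",allow_pickle=True).item()
o=np.array([.503,.267,.095]);a=np.radians(-15);X=np.array([np.cos(a),np.sin(a),0]);Y=np.array([-np.sin(a),np.cos(a),0]);Z=np.array([0,0,1.])
P=[o+Y*s*.038+X*t*.005+Z*.008 for s in(-1,1) for t in(-1,1)]+[o+17.6e-3*X-.061*Z+.0145*(np.cos(q)*X+np.sin(q)*Y) for q in np.linspace(0,6.28,17)]+[o+Y*s*.025+Z*.081+X*t*.007 for s in(-1,1) for t in(-1,1)]
def draw(F,b,s):
    im=cv2.resize(F["pixels"][b[1]:b[3],b[0]:b[2]],None,fx=s,fy=s,interpolation=cv2.INTER_CUBIC)
    for p in proj(F,P): cv2.circle(im,tuple(int(v) for v in ((p-b[:2]+.5)*s)),2,(0,255,255),-1)
    return im
save("c2.png",np.hstack([draw(S,(360,285,424,349+16),6),draw(T,(216,230,280,310),6)]))
E
```

```text
row [-0.0033, -0.0813, 0.073] twist -0.0088 from [0.4984 0.2472 0.2183] [179.97   0.   -15.4 ] t 7.25
```

View pics/c2.png

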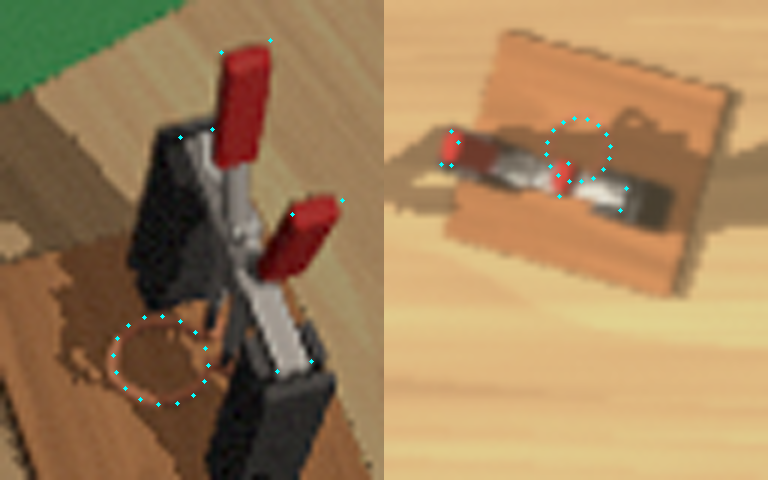

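The overlay of the estimated pliers pose fits the ring, bar and handles in both views. I'll align and descend.

Emit:
step_arm(
  plan=[
    [-0.003, -0.04, 0.03, -0.009],
    [-0.003, -0.08, 0.06, -0.009],
    [-0.003, -0.08, 0.06, -0.009],
    [-0.003, -0.08, 0.06, -0.009],
    [-0.003, -0.08, 0.06, -0.009],
  ],
)

```text
time_s: 7.98
ee_pos: [0.5024, 0.2684, 0.2037]
eef_rot: [-3.141, -0.0, -0.259]
wrist_force: [-0.4, -0.3, 0.3]
gripper_width: 0.0943
gripper_force: 0.0
```

```bash
python3 - <<'E'
from h import *
go((.503,.267,.130),-15)
E
```

```text
row [0.0036, 0.0048, 0.2947] twist 0.0031 from [0.5024 0.2684 0.2037] [-1.7999e+02 -2.0000e-02 -1.4860e+01] t 7.975
```

Emit:
step_arm(
  plan=[
    [0.004, 0.005, 0.07, 0],
    [0.004, 0.005, 0.15, 0],
    [0.004, 0.005, 0.22, 0],
    [0.004, 0.005, 0.28, 0],
    [0.004, 0.005, 0.295, 0],
    [0.004, 0.005, 0.295, 0],
  ],
)

```text
time_s: 8.72
ee_pos: [0.5031, 0.2669, 0.1296]
eef_rot: [3.142, 0.0, -0.259]
wrist_force: [0.8, -0.1, 0.6]
gripper_width: 0.0942
gripper_force: 0.0
```

Emit:
step_arm(
  plan=[
    [0, 0, 0, 0],
    [0, 0, 0, 0],
    [0, 0, 0, 0],
    [0, 0, 0, 0],
    [0, 0, 0, 0],
    [0, 0, 0, 0],
    [0, 0, 0, 0],
    [0, 0, 0, 0],
  ],
  grip=0,
)

```text
time_s: 9.72
ee_pos: [0.5042, 0.2679, 0.1314]
eef_rot: [-3.139, -0.002, -0.26]
wrist_force: [1.0, 3.5, 6.6]
gripper_width: 0.0347
gripper_force: 30.0
```

Emit:
step_arm(
  plan=[
    [0, 0, -0.04, 0],
    [0, 0, -0.1, 0],
    [0, 0, -0.18, 0],
    [0, 0, -0.26, 0],
    [0, 0, -0.34, 0],
    [0, 0, -0.4, 0],
    [0, 0, -0.4, 0],
    [0, 0, -0.4, 0],
  ],
)

```text
time_s: 10.72
ee_pos: [0.5025, 0.2668, 0.2289]
eef_rot: [3.141, 0.001, -0.259]
wrist_force: [0.5, 0.6, -3.1]
gripper_width: 0.0345
gripper_force: 30.0
```

```bash
python3 - <<'E'
from h import *
s=bot.sense();print(s["wrist_force"],s["torque"],s["gripper_width"])
S=bot.grab_frame("scene");T=bot.grab_frame("top")
p=np.array(s["ee_pos"]);a=s["eef_rot"][2];X=np.array([np.cos(a),np.sin(a),0]);Y=np.array([-np.sin(a),np.cos(a),0]);Z=np.array([0,0,1.])
o=p+Z*(.0188-.054);print("ring est",o+.0176*X-.061*Z)
P=[o+17.6e-3*X-.061*Z+.0165*(np.cos(q)*X+np.sin(q)*Y) for q in np.linspace(0,6.28,17)]+[o+Y*s_*.038+X*t*.005+Z*.008 for s_ in(-1,1) for t in(-1,1)]
px=proj(S,P);c=px.mean(0).astype(int);b=(c[0]-45,c[1]-60,c[0]+45,c[1]+40)
im=cv2.resize(S["pixels"][b[1]:b[3],b[0]:b[2]],None,fx=6,fy=6,interpolation=cv2.INTER_CUBIC)
for q in px: cv2.circle(im,tuple(int(v) for v in ((q-b[:2]+.5)*6)),2,(0,255,255),-1)
save("c3.png",im);go((.5594-.0176*np.cos(a),-.0435-.0176*np.sin(a),.21))
E
```

```text
[ 0.54051656  0.55144111 -3.12957361] [0.06515509 0.04747908 0.04899448] 0.03450246194643346
ring est [0.51950588 0.26225304 0.13270998]
row [0.4686, 1.1407, 0.0745] twist 0 from [0.5024 0.2667 0.2285] [ 1.7994e+02  1.1000e-01 -1.4870e+01] t 10.825
```

View pics/c3.png

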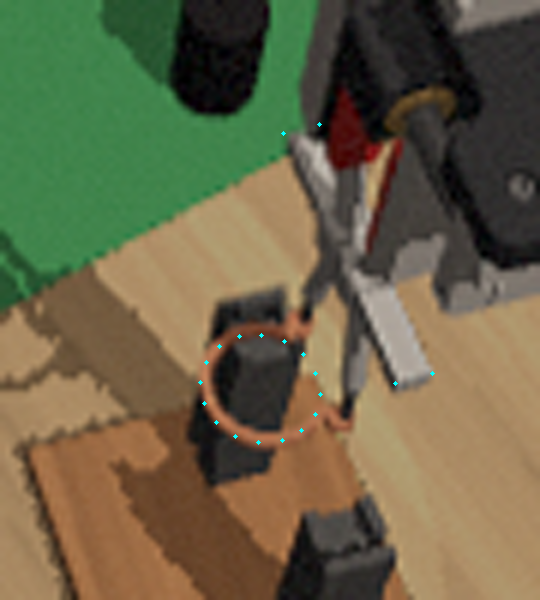

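The ring is spread on the tips and level, and the overlay agrees to about 1–2 mm. I'll move above the spindle.

Emit:
step_arm(
  plan=[
    [0.06, 0.14, 0, 0],
    [0.14, 0.32, 0, 0],
    [0.22, 0.52, 0, 0],
    [0.3, 0.72, 0, 0],
    [0.38, 0.9, 0, 0],
    [0.42, 1, 0, 0],
    [0.42, 1, 0, 0],
  ],
)

```text
time_s: 11.7
ee_pos: [0.5401, -0.0031, 0.2289]
eef_rot: [-3.142, 0.002, -0.263]
wrist_force: [0.2, -0.7, -2.9]
gripper_width: 0.0345
gripper_force: 30.0
```

Emit:
step_arm(
  plan=[
    [0.02, 0.05, 0, 0],
    [0.035, 0.1, 0, 0],
    [0.049, 0.14, 0.03, 0],
    [0.049, 0.14, 0.07, 0],
    [0.049, 0.14, 0.1, 0],
    [0.049, 0.14, 0.1, 0],
    [0.049, 0.14, 0.1, 0],
    [0.049, 0.14, 0.1, 0],
  ],
)

```text
time_s: 12.7
ee_pos: [0.5435, -0.0385, 0.2052]
eef_rot: [3.142, -0.001, -0.259]
wrist_force: [-0.0, -0.1, -2.4]
gripper_width: 0.0343
gripper_force: 30.0
```

```bash
python3 - <<'E'
from h import *
s=bot.sense();p=np.array(s["ee_pos"]);a=s["eef_rot"][2];print(p,s["eef_rot"],s["wrist_force"])
S=bot.grab_frame("scene");T=bot.grab_frame("top")
X=np.array([np.cos(a),np.sin(a),0]);Z=np.array([0,0,1.])
r=p+.0176*X-.0962*Z;print("ring est",r)
th=np.linspace(0,6.28,33)
C=lambda c,rad,z:[[c[0]+rad*np.cos(q),c[1]+rad*np.sin(q),z] for q in th]
j=(.5594,-.0435)
ims=[]
for F,w,h in((S,33,45),(T,20,45)):
    c=proj(F,[r*.5+.5*np.array([*j,.072])])[0].astype(int);b=(c[0]-w,c[1]-h,c[0]+w,c[1]+h)
    im=cv2.resize(F["pixels"][b[1]:b[3],b[0]:b[2]],None,fx=6.6,fy=6.6,interpolation=cv2.INTER_CUBIC)
    for P,col in((C(r,.0165,r[2]),(0,255,255)),(C(j,.0125,.072),(255,0,255)),(C(j,.022,.048),(255,255,0))):
        for q in proj(F,P): cv2.circle(im,tuple(int(v) for v in ((q-b[:2]+.5)*6.6)),1,col,-1)
    ims.append(im);print(b)
save("c4.png",np.hstack(ims))
E
```

```text
[ 0.54346219 -0.03855     0.20517185] [ 3.14158562e+00 -8.63393448e-04 -2.59195979e-01] [-0.0365867  -0.05226155 -2.4118434 ]
ring est [ 0.56047428 -0.04306094  0.10897185]
(np.int64(253), np.int64(177), np.int64(319), np.int64(267))
(np.int64(341), np.int64(192), np.int64(381), np.int64(282))
```

View pics/c4.png

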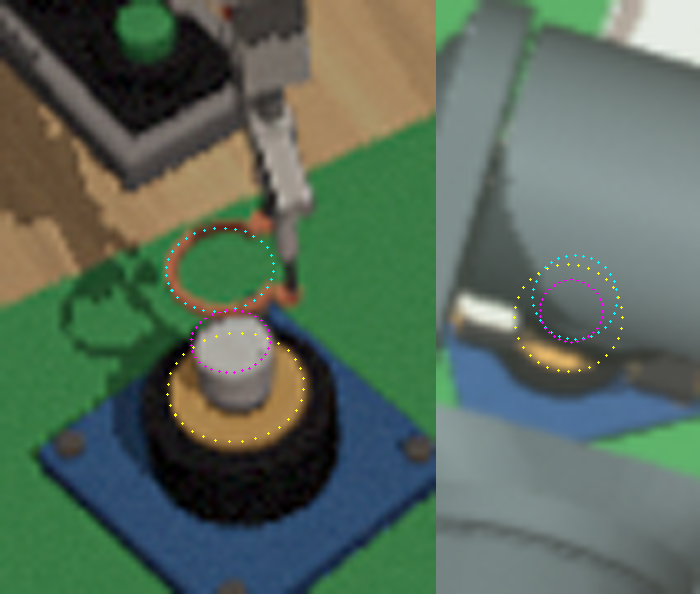

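The ring is spread and hovers a little to one side of the spindle axis: ring near crop (220,267), spindle top near (233,347). The arm blocks the top view. I'll measure the ring and spindle offset with ellipse fits in the scene view.

```bash
cat > m.py <<'E'
from h import *
from scipy.optimize import least_squares
def fit(F,mask,z,r,x0,which="both"):
    # subpixel fit of a world circle's outline to a mask's outer contour
    cs=max(cv2.findContours(mask,cv2.RETR_EXTERNAL,cv2.CHAIN_APPROX_NONE)[0],key=cv2.contourArea)
    return cs[:,0].astype(float)
def up(F,b,s=6): return cv2.resize(F["pixels"][b[1]:b[3],b[0]:b[2]],None,fx=s,fy=s,interpolation=cv2.INTER_CUBIC).astype(int)
def circ(c,z,r,n=90): q=np.linspace(0,2*np.pi,n,endpoint=False);return np.c_[c[0]+r*np.cos(q),c[1]+r*np.sin(q),0*q+z]
def edgefit(F,pts,z,r,c0,tol=.25):
    # least-squares centre (fixed r, z): back-project edge points to the plane z
    W=np.array([atz(F,u,v,z)[:2] for u,v in pts])
    f=lambda c:np.hypot(*(W-c).T)-r
    s=least_squares(f,c0,loss="soft_l1",f_scale=.0007);return s.x,np.abs(f(s.x)).mean()
def maskpts(F,b,cond,s=6):
    im=up(F,b,s);m=cond(im[...,0],im[...,1],im[...,2]).astype(np.uint8)
    l,lab,st,ce=cv2.connectedComponentsWithStats(m);k=1+np.argmax(st[1:,4]);m=(lab==k).astype(np.uint8)
    c=max(cv2.findContours(m,cv2.RETR_EXTERNAL,cv2.CHAIN_APPROX_NONE)[0],key=cv2.contourArea)
    return (cv2.convexHull(c)[:,0].astype(float)+.5)/s-.5+np.array(b[:2]),st[k]
brass=lambda r,g,b:(r>b+45)&(r>95)&(g>b+15)
copper=lambda r,g,b:(r>g+35)&(r>90)&(r>b+40)
white=lambda r,g,b:(r>150)&(b>140)
E
python3 - <<'E'
from m import *
S=bot.grab_frame("scene")
S0=np.load("scene0.npy",allow_pickle=True).item();T0=np.load("top0.npy",allow_pickle=True).item()
j=(.5594,-.0435)
for n,F,b,bs in(("S",S,(272,222,304,250),(275,222,302,245)),("S0",S0,(272,218,306,254),(275,220,302,245)),("T0",T0,(345,225,377,254),(350,228,372,250))):
    for nm,cond,z,r,bb in(("brass",brass,.048,.022,b),("white",white,.072,.0125,bs)):
        p,st=maskpts(F,bb,cond);print(n,nm,st,*edgefit(F,p,z,r,j))
b=(270,205,300,230)
im=S["pixels"][205:230,270:302].astype(int)
p,st=maskpts(S,(272,204,302,228),copper);print(st)
W=p
e=cv2.fitEllipse(p.astype(np.float32));print("ellipse",e)
for z in(.1085,.1075):
    for r in (.018,.0175): print(z,r,edgefit(S,p,z,r,(.56,-.043)))
s=bot.sense();a=s["eef_rot"][2];print(s["ee_pos"]+.0176*np.array([np.cos(a),np.sin(a),0]))
E
```

```text
S brass [  41   43  124   95 5780] [ 0.55971939 -0.04064222] 0.00039402411743594165
S white [  48   21   65   52 2565] [ 0.55877781 -0.04089135] 0.0010031182989432357
S0 brass [  41   67  124   95 5686] [ 0.55968675 -0.04081601] 0.0004195589723613102
S0 white [  49   33   64   51 2519] [ 0.55843263 -0.0414941 ] 0.0010072544173555012
T0 brass [  43   37  102  103 5853] [ 0.56084776 -0.04272682] 0.0011906850275901573
T0 white [  38   34   59   59 2683] [ 0.56044489 -0.04258975] 0.00041914004361124876
[  38   46  120   81 1694]
ellipse ((288.8500061035156, 217.24705505371094), (14.61402702331543, 22.578536987304688), 85.69105529785156)
0.1085 0.018 (array([ 0.55870796, -0.04162676]), np.float64(0.001648509901169668))
0.1085 0.0175 (array([ 0.55924146, -0.04156359]), np.float64(0.001986509716573849))
0.1075 0.018 (array([ 0.55841036, -0.04238536]), np.float64(0.0016677848538356333))
0.1075 0.0175 (array([ 0.55894216, -0.04231764]), np.float64(0.0020063574568611985))
[ 0.56034495 -0.04311357  0.20500245]
```

```bash
cat >> m.py <<'E'
def ringfit(S,z,b,c0,r=.018,a=-.26):
    p,st=maskpts(S,b,copper);W=np.array([atz(S,u,v,z)[:2] for u,v in p])
    X=np.array([np.cos(a),np.sin(a)]);c=np.array(c0)
    for _ in range(3):
        k=(W-c)@X>-.006;c,e=edgefit(S,p[k],z,r,c)
    s=least_squares(lambda q:np.hypot(*(W[k]-q[:2]).T)-q[2],[*c,r],loss="soft_l1",f_scale=.0005)
    return c,e,s.x,k.sum(),len(k)
E
python3 - <<'E'
from m import *
S=bot.grab_frame("scene")
for z in(.109,.108,.107): print(z,ringfit(S,z,(272,204,302,228),(.56,-.042)))
E
```

```text
0.109 (array([ 0.55916188, -0.0417699 ]), np.float64(0.00043204542758253827), array([ 0.55816523, -0.0417201 ,  0.01881608]), np.int64(21), 25)
0.108 (array([ 0.55886614, -0.04253557]), np.float64(0.0004407344240284592), array([ 0.55783814, -0.04248044,  0.01884293]), np.int64(21), 25)
0.107 (array([ 0.5585703 , -0.04330149]), np.float64(0.0004494416220315473), array([ 0.55751104, -0.04324078,  0.01886979]), np.int64(21), 25)
```

Emit:
step_arm(
  plan=[
    [0.001, -0.003, 0.03, 0],
    [0.002, -0.006, 0.06, 0],
    [0.002, -0.006, 0.09, 0],
    [0.002, -0.006, 0.11, 0],
    [0.002, -0.006, 0.11, 0],
    [0.002, -0.006, 0.11, 0],
  ],
)

```text
time_s: 13.65
ee_pos: [0.5442, -0.0373, 0.1775]
eef_rot: [-3.142, -0.0, -0.259]
wrist_force: [0.5, -0.5, -2.4]
gripper_width: 0.0347
gripper_force: 30.0
```

```bash
python3 - <<'E'
from m import *
S=bot.grab_frame("scene");s=bot.sense();a=s["eef_rot"][2]
k=s["ee_pos"]+np.array([.0176*np.cos(a),.0176*np.sin(a),-.0967]);print("kin",k,s["wrist_force"],s["eef_rot"])
c=proj(S,[k])[0].astype(int);b=(c[0]-16,c[1]-12,c[0]+14,c[1]+12)
for z in(k[2]+.0005,k[2]-.0005): print(z,ringfit(S,z,b,k[:2]))
b=(c[0]-20,c[1]-18,c[0]+20,c[1]+30)
im=cv2.resize(S["pixels"][b[1]:b[3],b[0]:b[2]],None,fx=12,fy=12,interpolation=cv2.INTER_CUBIC)
for P,col in((circ(k,k[2],.018),(0,255,255)),(circ((.5597,-.0408),.072,.0125),(255,0,255)),(circ((.5597,-.0408),.048,.022),(255,255,0))):
    for q in proj(S,P): cv2.circle(im,tuple(int(v) for v in ((q-b[:2]+.5)*12)),1,col,-1)
save("c5.png",im)
E
```

```text
kin [ 0.56131696 -0.0418969   0.08085512] [ 0.12137233 -0.59518133 -2.90835322] [-3.14158478e+00 -7.07603511e-04 -2.59421168e-01]
0.08135512407209254 (array([ 0.5607793 , -0.04090498]), np.float64(0.0004783659378697551), array([ 0.55983277, -0.04023108,  0.01891767]), np.int64(16), 22)
0.08035512407209254 (array([ 0.56049353, -0.04165433]), np.float64(0.0004821715138982436), array([ 0.55952073, -0.04096068,  0.01894342]), np.int64(16), 22)
```

View pics/c5.png

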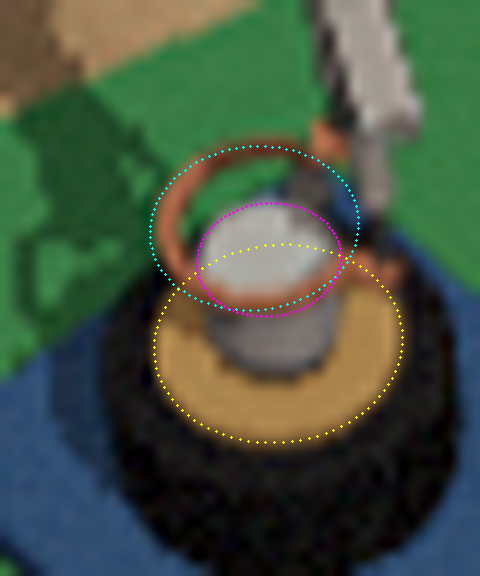

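Ring and spindle are concentric to under 1 mm. I'll make a small correction, lower onto the spindle end and watch the force.

Emit:
step_arm(
  plan=[
    [-0.003, 0, 0, 0],
    [-0.003, 0, 0.01, 0],
    [-0.003, 0, 0.02, 0],
    [-0.003, 0, 0.03, 0],
    [-0.003, 0, 0.04, 0],
    [-0.003, 0, 0.05, 0],
    [-0.003, 0, 0.06, 0],
    [-0.003, 0, 0.06, 0],
    [-0.003, 0, 0.06, 0],
  ],
)

```text
time_s: 14.82
ee_pos: [0.5434, -0.0371, 0.1623]
eef_rot: [3.142, -0.0, -0.259]
wrist_force: [-0.1, 0.7, -2.0]
gripper_width: 0.0346
gripper_force: 30.0
```

```bash
python3 - <<'E'
from m import *
S=bot.grab_frame("scene");s=bot.sense();a=s["eef_rot"][2]
k=s["ee_pos"]+np.array([.0176*np.cos(a),.0176*np.sin(a),-.0967]);print("kin",k,s["wrist_force"],s["torque"])
c=proj(S,[k])[0].astype(int)
b=(c[0]-20,c[1]-22,c[0]+20,c[1]+26)
im=cv2.resize(S["pixels"][b[1]:b[3],b[0]:b[2]],None,fx=12,fy=12,interpolation=cv2.INTER_CUBIC)
k[:2]+=(-.0007,.0005)
for P,col in((circ(k,k[2],.018),(0,255,255)),(circ(k,k[2],.015),(0,255,0)),(circ((.5597,-.0408),.072,.0125),(255,0,255))):
    for q in proj(S,P): cv2.circle(im,tuple(int(v) for v in ((q-b[:2]+.5)*12)),1,col,-1)
save("c6.png",im)
E
```

```text
kin [ 0.56041189 -0.04167247  0.06563612] [-0.1163291   0.32534038 -2.74129173] [ 0.03468856 -0.01841215 -0.00693727]
```

View pics/c6.png

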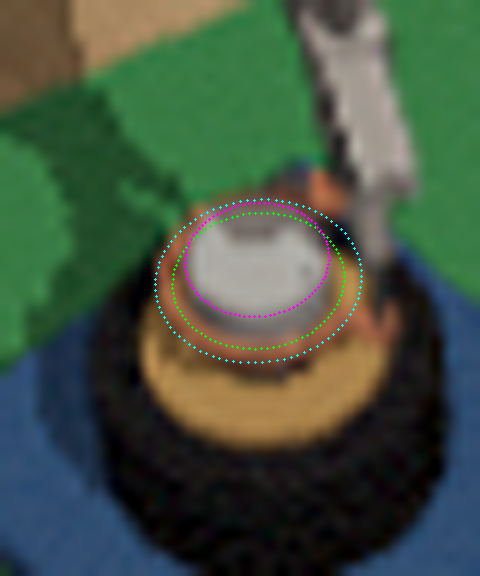

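The ring surrounds the spindle end with an even gap and no contact force. I'll lower it to the groove.

Emit:
step_arm(
  plan=[
    [0, 0, 0.01, 0],
    [0, 0, 0.02, 0],
    [0, 0, 0.03, 0],
    [0, 0, 0.04, 0],
    [0, 0, 0.048, 0],
    [0, 0, 0.054, 0],
    [0, 0, 0.057, 0],
    [0, 0, 0.057, 0],
    [0, 0, 0.057, 0],
  ],
)

```text
time_s: 16.0
ee_pos: [0.5434, -0.0371, 0.1481]
eef_rot: [-3.142, -0.0, -0.259]
wrist_force: [-0.7, 0.4, -1.5]
gripper_width: 0.0344
gripper_force: 30.0
```

```bash
python3 - <<'E'
from m import *
S=bot.grab_frame("scene");s=bot.sense();a=s["eef_rot"][2]
k=s["ee_pos"]+np.array([.0176*np.cos(a),.0176*np.sin(a),-.0967]);print("kin",k,s["wrist_force"],s["torque"],s["gripper_width"],s["eef_rot"])
c=proj(S,[k])[0].astype(int)
b=(c[0]-20,c[1]-22,c[0]+20,c[1]+26)
im=cv2.resize(S["pixels"][b[1]:b[3],b[0]:b[2]],None,fx=12,fy=12,interpolation=cv2.INTER_CUBIC)
im0=im.copy()
k[:2]+=(-.0007,.0005)
for P,col in((circ(k,k[2]+.0015,.018),(0,255,255)),(circ(k,k[2]+.0015,.015),(0,255,0)),(circ((.5597,-.0408),.048,.022),(255,255,0))):
    for q in proj(S,P): cv2.circle(im0,tuple(int(v) for v in ((q-b[:2]+.5)*12)),1,col,-1)
cv2.imwrite("pics/c7.png",cv2.resize(np.hstack([im,im0])[...,::-1],None,fx=.83,fy=.83))
E
```

```text
kin [ 0.56038639 -0.04166754  0.05135251] [ 1.09777546 -0.59140555 -2.53330751] [0.02711996 0.06214908 0.00956188] 0.034312441140086684 [ 3.14158364e+00 -1.37921826e-04 -2.59475995e-01]
```

View pics/c7.png

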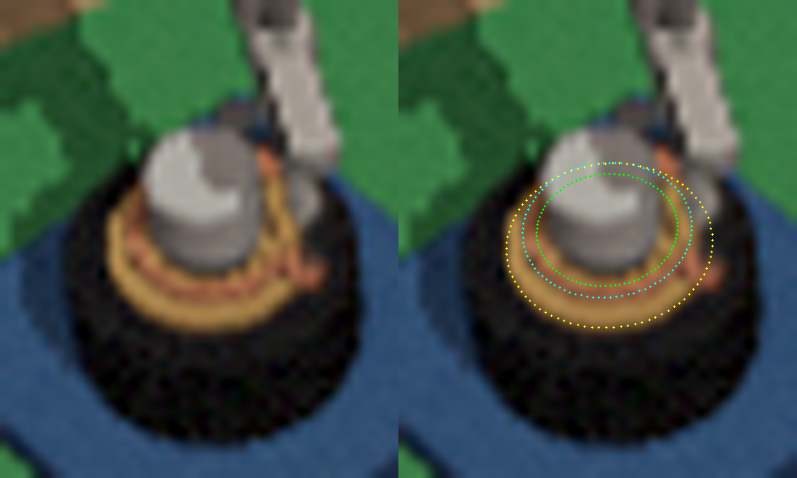

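The ring sits level around the groove, spread and just clear of the washer. The wrist force is the same as in free air, so nothing is leaning. I'm handing in.

```bash
python3 -c "
from station import bot
print(bot.finish_job())"
```

```text
the job is handed in; nothing more can be done
None
```

I pressed the keys fully down in order (green, white, blue) and handed the job in with the pliers still squeezed and the spread ring held around the spindle groove, with no contact force showing at the wrist; the verdict was not shown to me.

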